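# Crack the sealed dry box and hold its lid ajar

## Task

Open the sealed dry-storage box for airing: swing the hasp at its front (the steel latch arm with the red tab) forward off the lid's catch, then take the lid by its bow handle and pull it free of the sticky rubber seal. Keep control when the seal lets go, so that the front edge never rises more than about 6 cm, and finish while still holding the lid in the gripper, still and slightly open, with its front edge about 3 cm above the rim. Leave the timer, the small beaker and the grey-lidded jar where they stand.

Things in the scene. Friction and masses are not known exactly. Their poses are not given: they have to be found in the camera images.
- drybox: White box with a clear lid, 160 (x) x 140 (y) mm, 90 mm high to the rim, screwed to a fixed grey plinth (144 x 176 mm) whose top stands 4 to 75 mm above the worktop. Origin: centre of the box's underside, on the plinth. -x is the front with the hasp, roughly towards the robot; +x the hinge side; z up. Lid shut: flat top 100 mm above the origin, 2.5 mm rails along its left and right edges.
- lid (a joint): Lid angle in rad about the back rim: 0 shut, grows as the front edge (168 mm from the hinge line) rises; 0.18 lifts it 30 mm. Lid 0.3 to 0.5 kg, falls shut unless held. Seal: breaks at about 15 N straight up at the handle (10 to 20 N); the resistance is greatest at the start, fades and is gone after 0.06 rad. The hasp blocks the lid while over the catch.
- lid_handle (a point): Middle of the grip bar of the steel bow handle on the lid: round bar 10 mm thick, 60 mm long over its two legs' centres, along the box's y, its centre 32 mm above the lid's flat top; lid shut: at (-20, 0, 132) mm in the box's frame, 106 mm in front of and 40 mm above the hinge line. The point's axes are the lid's.
- lid_hinge (a point): Centre of the lid's hinge line, at (86, 0, 92) mm in the box's frame; the line runs along the box's y.
- lid_front (a point): Middle of the lower front edge of the lid; with the lid shut at (-82, 0, 92) mm in the box's frame.
- hasp (a joint): Angle of the hasp in rad about a hinge along the box's y at (-84, 0, 52) mm in the box's frame: near 0 it stands upright, its nose over the lid's catch lip; grows as its top swings forward, away from the box, and down, to a stop at 2.0. Turns very easily (0.01 N m); pushed past about 0.8 it falls on to the stop. Catch clear from 0.3; fully off means above 1.2.
- hasp_tab (a point): Middle of the red finger tab at the top of the hasp: 34 mm wide along the box's y, 10 mm thick, 64 to 85 mm from the hinge; hasp upright: 15 to 37 mm above the lid's flat top, at (-103, 0, 124) mm in the box's frame. The lid behind it is free as far as the bow handle, 83 mm behind.
- timer: Bystander: white digital timer, 56 x 66 x 16 mm, lying flat; origin at the centre of its underside.
- beaker: Bystander: small glass beaker, 61 mm wide, 73 mm high; origin at the centre of its underside.
- jar: Bystander: sample jar with grey lid, 49 mm wide, 40 mm high; origin at the centre of its underside.

How it is judged:
By the outcome, as a careful person would: the job done as asked, in the order asked, and still so for the second after the job is handed in, while the arm keeps its last pose, push and grip.
It also fails if it takes over 51 s, if anything falls off the work surface, if the arm or the gripper's body presses on something with over 40 N, if the wrist force passes 120 N, or if a joint passes its speed limit or range.

## Robot

A 7-joint arm with a two-finger parallel gripper is mounted at the origin on a cart in front of the work surface, level with it; the furniture and walls round the work are solid. World frame = base frame: x ahead of the robot, y to its left, z up, the work surface at z = 0. Lengths are in mm, angles in rad, forces in N, time in s.
With the tool pointing down it reaches from about 400 to 850 mm from the base axis. Payload 4.5 kg.
Tool frame: the origin (TCP) lies midway between the tips of the shut fingers; the grasp point (between the pads) lies r.grip_depth behind it (r.grip_depth is the distance from the TCP to the grasp point, in mm); z points along the fingers, y is the line along which they close (so a half turn about z gives the same grasp; the last joint's range is limited). The gripper opens to 88 mm and grips with 3 to 60 N. Pads are 18 mm wide; open, the fingers measure 123 mm over their backs; the gripper's body (75 mm by 187 mm) begins 45 mm behind the grasp point.
Start: joints at [-1.137, 0.689, -0.195, 1.565, 0.157, 0.902, -0.215], TCP at [243.255, 575.744, 238.743] pointing down, gripper open.
Joint ranges: [-3.01, 3.01], [-0.46, 2.08], [-1.47, 1.51], [0.13, 2.56], [-1, 4.14], [0.04, 2.09], [-2.66, 2.66]. Speed limits (rad/s): [2.57, 2.57, 3.14, 3.14, 3.14, 3.14, 3.14].

## Interface

Orientations are given as a unit quaternion [w, x, y, z].
In Python, from rig import r gives the robot as it stands.
- The arm moves only by the tool step_arm, never from a script. Its arguments are lists of equal length, an entry for each row: "delta_pos": the shift along the world's x, y, z in m, a list of three; "spin": the turn about the world's z in rad; "hand": the opening, from 0 (shut) to 1 (fully open). In form: {"delta_pos": [[x, y, z], ...], "spin": [spin, ...], "hand": [hand, ...]}. A call has 1 to 12 rows; each row is the pose to reach, as a shift and turn from the pose commanded when the call began; what a row does not reach only later rows make up. A row lasts 1/8 s, in which the tool goes at most 62.5 mm and 10.7 degrees, less where a joint would pass 70% of its speed; a pose out of reach is approached as far as the arm can. A call with a gripper value outside its range is refused whole. The fingers move at their own pace and stop on an object; "newtons" is the grip in N (left out, the last holds). Time passes only in rows, so rows that repeat a pose let the fingers close. It gives the time, the measured TCP pose, the force, the opening and the grip force at its end, in the units of the state.
- r.state(): the state, without advancing time (a new reading comes with each control period).
- r.grab_frame(name): name is "scene" or "top"; returns the picture (400x640x3 uint8, red, green, blue); there is no depth.
- r.camera_params(name): a dict with "fx", "fy", "cx", "cy" (pixels), "rvec" (rotation vector, rad) and "tvec" (3), from world to camera coordinates, as OpenCV has them. Camera axes: x right, y down, z forward; pixel columns grow to the right and rows downward; lengths in mm; the calibration is good to about 2 mm. A picture is of the moment at which its call begins. camera_params takes no time and is no camera call.
- r.hand_in(): hands the job in; it is judged then, once.
The state is a dict: "time_s": time; "qpos": joint angles; "joint_vel": joint speeds; "joint_efforts": joint torques, N m; "tcp_pos": TCP position; "ee_rot": TCP orientation; "wrist_force": force on the tool from outside, world axes, zero at the start; "wrist_torque": the same for the moment, N m; "gripper_width": finger opening in mm; "gripper_force": force on a finger pad.
Only numpy, scipy, OpenCV 4.12 (cv2) and the standard library are available. Lean on these libraries where they do the work, as an engineer would, in place of code of your own. Each camera call takes 0.05 s, during which the arm holds its last target. There are 200 camera calls.

## Working session

There is one attempt and no reset: what is moved stays moved. The work goes in short steps, Python scripts to look and compute and a tool call to move; the robot and the scene stay as the last step left them, time stands still between calls to the robot, and variables do not carry over. Pictures are saved under pics/ and viewed, at most 10 in all, crops included, and the job is handed in when it is done.

Besides the shell and the picture viewer there is one more tool, called after "Request:" as name([rows], argument=value, ...), one row to a line, values as JSON. step_arm: Moves the arm, as the interface text tells. Its arguments: {"type":"object","properties":{"delta_pos":{"type":"array"},"spin":{"type":"array"},"hand":{"type":"array"},"newtons":{"type":"number"}},"required":["delta_pos","spin","hand"]}

```bash
mkdir -p pics; python3 - <<'E'
from rig import r
import cv2
for n in("scene","top"):
    cv2.imwrite(f"pics/{n}0.png",r.grab_frame(n)[:,:,::-1]); print(r.camera_params(n))
s=r.state();print(s, r.grip_depth)
E
```

```text
{'fx': 428.1657801446668, 'fy': 428.1657801446668, 'cx': 320.51900700188594, 'cy': 193.47317825429178, 'rvec': array([ 2.27294586, -0.53159803,  0.25133744]), 'tvec': array([-379.0492324 ,  434.9848432 , 1097.23037268])}
{'fx': 462.5807991847719, 'fy': 462.5807991847719, 'cx': 321.4569619626212, 'cy': 193.2651625650685, 'rvec': array([ 2.11271202, -2.16226862,  0.19854613]), 'tvec': array([ 253.47781061,  577.58896324, 1190.40194309])}
{'time_s': 0.1, 'qpos': array([-1.13717653,  0.68993787, -0.1944995 ,  1.56619217,  0.1572931 ,
        0.90253655, -0.21514107]), 'joint_vel': array([-3.34050151e-04, -2.65967645e-03, -1.74156291e-03, -1.63131928e-03,
        9.73390554e-05,  7.47150202e-04,  7.24694884e-04]), 'joint_efforts': array([-2.88447132e-03, -5.28499281e+01, -1.27109762e+00, -1.53837991e+01,
       -5.24774892e-02,  1.94604851e-03,  2.78899336e-05]), 'tcp_pos': array([243.11495353, 575.1699496 , 237.9789176 ]), 'ee_rot': array([-1.03144861e-04,  1.98576448e-01,  9.80085039e-01, -8.36221718e-04]), 'wrist_force': array([-0.16468173, -0.1990901 ,  0.50556962]), 'wrist_torque': array([-0.0256973 ,  0.01674655,  0.02927072]), 'gripper_force': 0.0, 'gripper_width': 87.72290402860787} 18.700000000000003
```

View pics/scene0.png

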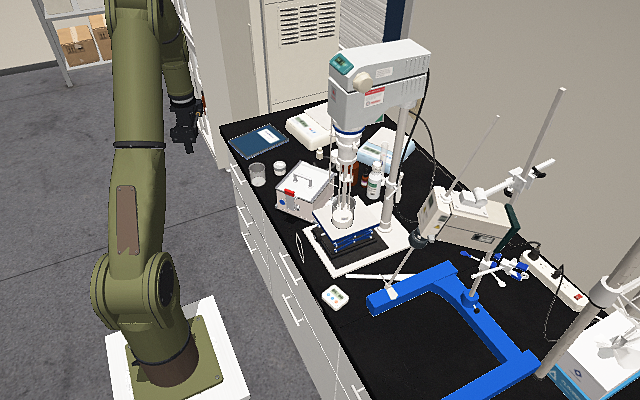

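View pics/top0.png

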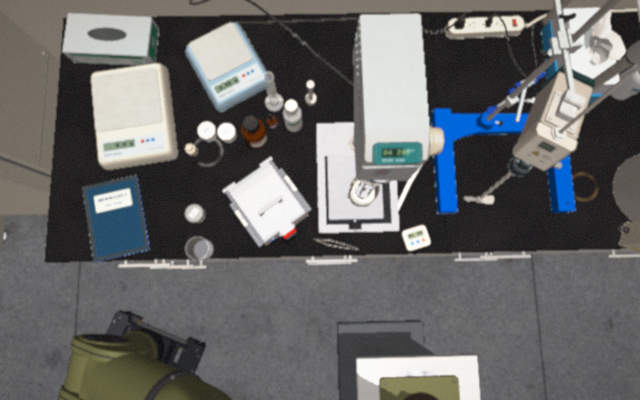

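Scene: box at about (303,190), red tab at (290,193). Top: box centre about (268,202), handle (272,204), red tab (288,234). The mixer's head is to the right of the box. I'll enlarge both.

```bash
python3 - <<'E'
import cv2,numpy as np
a=cv2.imread("pics/scene0.png")[150:230,260:350]
b=cv2.imread("pics/top0.png")[150:250,220:320]
a=cv2.resize(a,(400,356),interpolation=cv2.INTER_CUBIC);b=cv2.resize(b,(400,400),interpolation=cv2.INTER_CUBIC)
o=np.zeros((400,800,3),np.uint8);o[:356,:400]=a;o[:,400:]=b
cv2.imwrite("pics/z.png",o)
E
```

```text
(no output)
```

View pics/z.png

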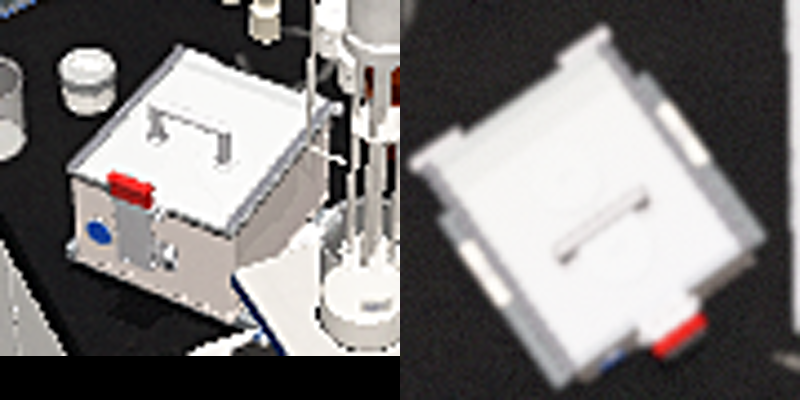

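Left crop: handle bar ends (150,108) and (230,130), tab (131,189), lid front corners (72,170) and (237,235). Right crop: bar ends (556,250) and (645,195), tab (680,335), front corners (557,388) and (765,240). Next I fit the box pose to these.

```bash
cat > h.py <<'E'
import numpy as np,cv2
from rig import r
def proj(n,P):
    c=r.camera_params(n);K=np.array([[c['fx'],0,c['cx']],[0,c['fy'],c['cy']],[0,0,1]])
    return cv2.projectPoints(np.float64(P),c['rvec'],c['tvec'],K,None)[0][:,0]
def box(p,B):
    c,s=np.cos(p[3]),np.sin(p[3]);return np.float64(B)@np.array([[c,-s,0],[s,c,0],[0,0,1]]).T+p[:3]
E
python3 - <<'E'
from h import *
from scipy.optimize import least_squares
S=np.array([[150,108],[230,130],[131,189],[72,170],[237,235]])/4.447+[260-.4,150-.4]
T=np.array([[156,250],[245,195],[280,335],[157,388],[365,240]])/4+[220-.4,150-.4]
def f(p):
    w=p[4]
    B=[[-20,32,134],[-20,-32,134],[-105,0,124],[-82,w,101],[-82,-w,101]]
    Bt=[[-20,32,135],[-20,-32,135],[-104,0,133],[-82,w,101],[-82,-w,101]]
    return np.r_[proj("scene",box(p,B))-S,proj("top",box(p,Bt))-T]
q=least_squares(lambda p:np.r_[f(p).ravel(),(p[4]-72)/5],[600,250,40,.55,72],loss='soft_l1',x_scale=[100,100,50,.3,5])
p=q.x;print(p.round(3));print(f(p).round(1))
np.save("p.npy",p)
print(box(p,[[-20,0,132],[-103,0,124],[86,0,92],[-82,0,92]]).round(1))
from scipy.optimize import least_squares as L
for nm,z,top in(("beaker",73,(200,243)),("jar",40,(195,212)),("timer",16,(415,237))):
    print(nm,L(lambda v:(proj("top",[[v[0],v[1],z]])-[top]).ravel(),[500,300]).x.round())
from scipy.spatial.transform import Rotation as R
q=r.state()['ee_rot'];print(R.from_quat(q[[1,2,3,0]]).as_matrix().round(3))
E
```

```text
[555.936 379.771  11.251   0.595  77.171]
[[ 0.7 -0.9]
 [-0.8  0.5]
 [-0.5  1.3]
 [-2.8 -1.3]
 [ 0.1  0.2]
 [ 0.4  0.6]
 [-0.2 -0.6]
 [-0.1 -0.1]
 [ 0.8 -1.4]
 [-0.5 -0.1]]
[[539.4 368.6 143.3]
 [470.6 322.1 135.3]
 [627.2 427.9 103.3]
 [488.  333.8 103.3]]
beaker [456. 555.]
jar [542. 579.]
timer [463. -11.]
[[-0.921  0.389 -0.001]
 [ 0.389  0.921 -0.002]
 [-0.    -0.002 -1.   ]]
```

Request:
step_arm([
  [0.03,-0.026,0],
  [0.065,-0.058,0],
  [0.1,-0.09,0],
  [0.14,-0.122,0],
  [0.175,-0.154,0],
  [0.21,-0.186,0],
  [0.24,-0.212,0],
  [0.255,-0.225,-0.01],
  [0.261,-0.231,-0.03],
  [0.261,-0.231,-0.033],
  [0.261,-0.231,-0.033],
], spin=[-0.07,-0.14,-0.21,-0.28,-0.36,-0.44,-0.5,-0.55,-0.576,-0.576,-0.576], hand=[0,0,0,0,0,0,0,0,0,0,0])

```text
time_s: 1.48
tcp_pos: [503.1, 346.0, 205.4]
ee_rot: [-0.001, 0.468, 0.884, -0.0]
wrist_force: [0.5, -0.3, -0.1]
gripper_width: 0.3
gripper_force: 0.0
```

```bash
python3 - <<'E'
from h import *
s=r.state();print(s['time_s'],s['tcp_pos'].round(1),s['ee_rot'].round(3),s['wrist_force'].round(1),s['gripper_width'],s['qpos'].round(2))
im=r.grab_frame("scene")[:,:,::-1].copy()
a=cv2.resize(im[90:240,240:390],(600,600),interpolation=cv2.INTER_CUBIC)
p=np.load("p.npy");print(((proj("scene",[s['tcp_pos'],box(p,[[-62,0,100]])[0]])-[240,90])*4).round())
cv2.imwrite("pics/z2.png",a)
E
```

```text
1.475 [503.1 346.  205.4] [-0.001  0.468  0.884 -0.   ] [ 0.5 -0.3 -0.1] 0.301308384280805 [-0.64  0.71 -0.07  1.65  0.06  0.79 -0.13]
[[218. 316.]
 [223. 404.]]
```

View pics/z2.png

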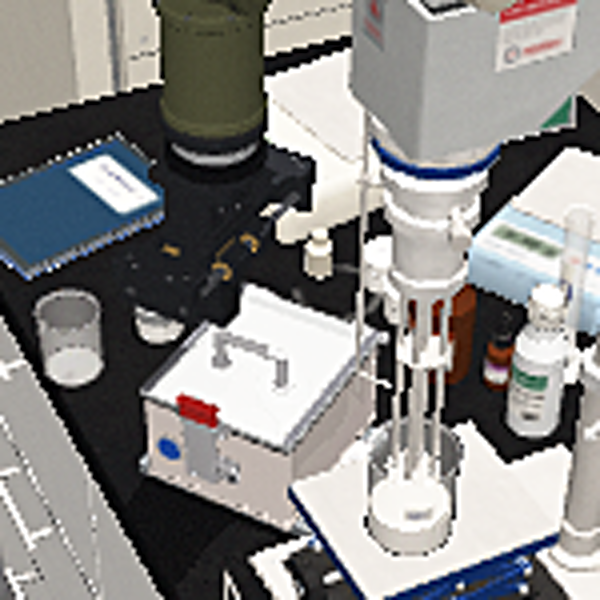

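The picture shows the gripper over the lid's front half, with its tip near (210,312), behind the tab at (197,410). The mixer is clear. I'll lower it behind the tab.

Request:
step_arm([
  [0,0,-0.02],
  [0,0,-0.04],
  [0,0,-0.055],
  [0,0,-0.068],
  [0,0,-0.076],
  [0,0,-0.082],
  [0,0,-0.082],
], spin=[0,0,0,0,0,0,0], hand=[0,0,0,0,0,0,0])

```text
time_s: 2.4
tcp_pos: [504.2, 344.7, 123.5]
ee_rot: [-0.0, 0.469, 0.883, -0.0]
wrist_force: [-0.3, 0.1, -0.4]
gripper_width: 0.8
gripper_force: 0.0
```

Request:
step_arm([
  [-0.01,-0.007,0],
  [-0.02,-0.0135,0],
  [-0.03,-0.02,0],
  [-0.04,-0.027,0],
  [-0.047,-0.032,-0.003],
  [-0.055,-0.037,-0.012],
  [-0.063,-0.0425,-0.022],
  [-0.071,-0.048,-0.03],
  [-0.08,-0.054,-0.034],
  [-0.09,-0.061,-0.034],
  [-0.096,-0.065,-0.034],
  [-0.096,-0.065,-0.034],
], spin=[0,0,0,0,0,0,0,0,0,0,0,0], hand=[0,0,0,0,0,0,0,0,0,0,0,0])

```text
time_s: 3.9
tcp_pos: [407.9, 279.5, 90.0]
ee_rot: [0.0, 0.469, 0.883, -0.0]
wrist_force: [0.4, 0.4, -0.0]
gripper_width: 0.0
gripper_force: 0.0
```

Request:
step_arm([
  [0,0,0.03],
  [0,0,0.06],
  [0,0,0.09],
  [0,0,0.115],
  [0,0,0.12],
], spin=[0,0,0,0,0], hand=[0.3,0.6,0.7,0.7,0.7])

```text
time_s: 4.53
tcp_pos: [409.4, 280.6, 211.3]
ee_rot: [0.001, 0.469, 0.883, 0.002]
wrist_force: [-0.3, -0.1, 0.0]
gripper_width: 48.1
gripper_force: 0.0
```

```bash
python3 - <<'E'
from h import *
s=r.state();print(s['time_s'],s['tcp_pos'].round(1),s['wrist_force'].round(1))
o=np.zeros((400,800,3),np.uint8)
o[:,:400]=cv2.resize(r.grab_frame("scene")[150:240,260:350,::-1],(400,400),interpolation=cv2.INTER_CUBIC)
o[:,400:]=cv2.resize(r.grab_frame("top")[150:250,220:320,::-1],(400,400),interpolation=cv2.INTER_CUBIC)
cv2.imwrite("pics/z3.png",o)
E
```

```text
4.525 [409.4 280.6 211.3] [-0.3 -0.1  0. ]
```

View pics/z3.png

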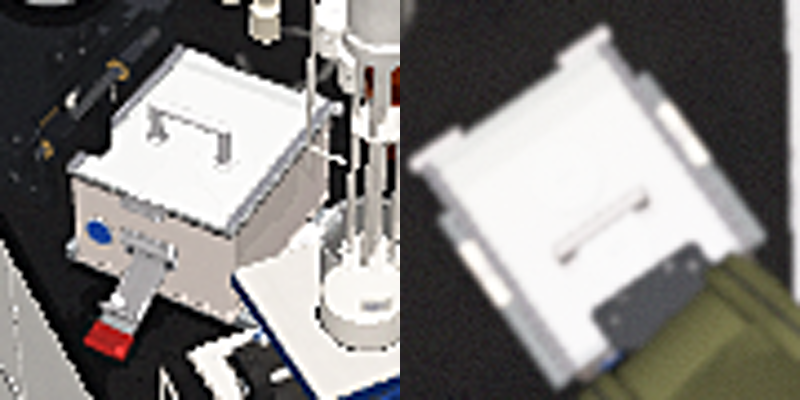

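The hasp hangs fully down (tab at (108,338) in the left crop) and the lid is still shut. Next I go over the handle and lower on to it.

Request:
step_arm([
  [0.03,0.02,0],
  [0.065,0.044,0],
  [0.1,0.068,0],
  [0.122,0.083,0],
  [0.131,0.089,0],
  [0.131,0.089,-0.02],
  [0.131,0.089,-0.04],
  [0.131,0.089,-0.058],
  [0.131,0.089,-0.072],
  [0.131,0.089,-0.081],
  [0.131,0.089,-0.085],
  [0.131,0.089,-0.085],
], spin=[0,0,0,0,0,0,0,0,0,0,0,0], hand=[0.7,0.7,0.7,0.7,0.7,0.7,0.7,0.7,0.7,0.7,0.7,0.7])

```text
time_s: 6.12
tcp_pos: [539.4, 368.8, 124.9]
ee_rot: [0.0, 0.469, 0.883, 0.0]
wrist_force: [-0.3, 0.9, -0.1]
gripper_width: 61.6
gripper_force: 0.0
```

Request:
step_arm([
  [0,0,0],
  [0,0,0],
  [0,0,0],
  [0,0,0],
  [0,0,0],
  [0,0,0],
  [0,0,0],
  [0,0,0],
], spin=[0,0,0,0,0,0,0,0], hand=[0.5,0.3,0.2,0.1,0,0,0,0], newtons=20)

```text
time_s: 7.12
tcp_pos: [540.2, 369.4, 124.9]
ee_rot: [0.001, 0.469, 0.883, 0.001]
wrist_force: [3.8, 2.9, -3.2]
gripper_width: 8.3
gripper_force: 20.0
```

Request:
step_arm([
  [0.001,0.0007,0],
  [0.001,0.0007,0],
  [0.001,0.0007,0],
  [0.0017,0.0012,0.001],
  [0.0017,0.0012,0.001],
  [0.002,0.0014,0.002],
  [0.002,0.0014,0.002],
], spin=[0,0,0,0,0,0,0], hand=[0,0,0,0,0,0,0], newtons=50)

```text
time_s: 8.0
tcp_pos: [540.2, 369.4, 125.2]
ee_rot: [-0.001, 0.469, 0.883, -0.001]
wrist_force: [2.9, 2.3, -14.5]
gripper_width: 8.2
gripper_force: 50.5
```

Request:
step_arm([
  [0.0003,0.0002,0.0005],
  [0.0004,0.0003,0.001],
  [0.0004,0.0003,0.001],
  [0.0006,0.0004,0.0015],
  [0.0006,0.0004,0.0015],
], spin=[0,0,0,0,0], hand=[0,0,0,0,0])

```text
time_s: 8.62
tcp_pos: [541.3, 370.2, 128.3]
ee_rot: [-0.0, 0.469, 0.883, -0.001]
wrist_force: [0.7, 0.6, -8.2]
gripper_width: 8.0
gripper_force: 49.7
```

Request:
step_arm([
  [0.0004,0.0003,0.001],
  [0.0008,0.0005,0.002],
  [0.0012,0.0008,0.003],
  [0.0016,0.0011,0.004],
  [0.002,0.0014,0.005],
  [0.0025,0.0017,0.006],
  [0.0029,0.0019,0.007],
  [0.0029,0.0019,0.007],
], spin=[0,0,0,0,0,0,0,0], hand=[0,0,0,0,0,0,0,0])

```text
time_s: 9.62
tcp_pos: [543.9, 372.0, 135.1]
ee_rot: [-0.001, 0.469, 0.883, -0.001]
wrist_force: [-4.4, -2.8, -4.4]
gripper_width: 7.3
gripper_force: 49.8
```

Request:
step_arm([
  [0.0004,0.0003,0.001],
  [0.0008,0.0006,0.002],
  [0.0013,0.0009,0.003],
  [0.0018,0.0012,0.004],
  [0.0023,0.0015,0.005],
  [0.0028,0.0019,0.006],
  [0.0033,0.0022,0.007],
  [0.0037,0.0025,0.0078],
  [0.0037,0.0025,0.0078],
  [0.0037,0.0025,0.0078],
  [0.0037,0.0025,0.0078],
], spin=[0,0,0,0,0,0,0,0,0,0,0], hand=[0,0,0,0,0,0,0,0,0,0,0])

```text
time_s: 11.0
tcp_pos: [547.5, 374.4, 142.8]
ee_rot: [-0.001, 0.469, 0.883, -0.001]
wrist_force: [-4.4, -2.9, -4.4]
gripper_width: 7.5
gripper_force: 49.7
```

```bash
python3 - <<'E'
from h import *
s=r.state();print(s['time_s'],s['tcp_pos'].round(1),s['wrist_force'].round(1),s['wrist_torque'].round(2),s['gripper_width'])
p=np.load("p.npy")
def lid(t,P):
    d=np.float64(P)-[86,0,92];c,q=np.cos(t),np.sin(t)
    return box(p,np.c_[d[:,0]*c+d[:,2]*q,d[:,1],-d[:,0]*q+d[:,2]*c]+[86,0,92])
for t in(0,.12,.18,.24): print(t,((proj("scene",lid(t,[[-82,77,101],[-82,-77,101],[-82,-77,92]]))-[260,150])*6.667).round())
cv2.imwrite("pics/z4.png",cv2.resize(r.grab_frame("scene")[150:240,260:350,::-1],(600,600),interpolation=cv2.INTER_CUBIC))
E
```

```text
11.0 [547.5 374.4 142.8] [-4.4 -2.9 -4.4] [-0.77  1.23  0.07] 7.49770530107136
0 [[ 87. 244.]
 [353. 351.]
 [353. 365.]]
0.12 [[ 87. 211.]
 [356. 318.]
 [354. 333.]]
0.18 [[ 88. 194.]
 [358. 301.]
 [356. 316.]]
0.24 [[ 90. 176.]
 [361. 282.]
 [358. 298.]]
```

View pics/z4.png

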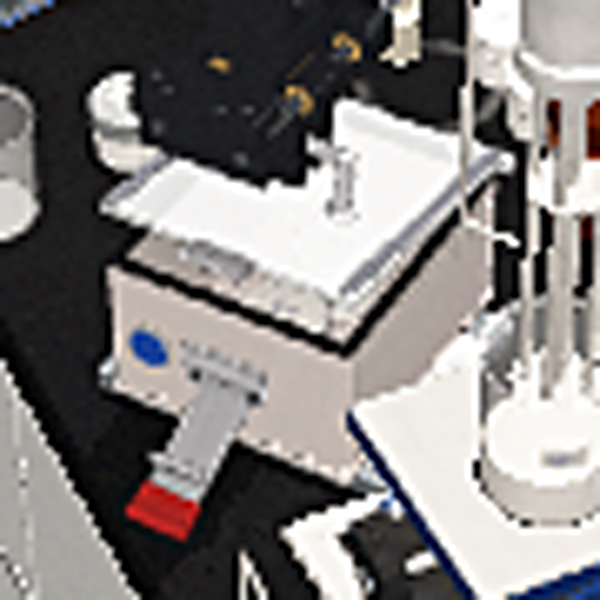

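The lid is open about 0.18 rad (front right corner at (345,290), against about (355,352) shut). It is held in the gripper, the hasp is down and the bystanders are untouched. Steady, so I'll hand in.

```bash
python3 -c "
from rig import r
print(abs(r.state()['joint_vel']).max(), r.hand_in())"
```

```text
the job is handed in; nothing more can be done
0.0017009604902285262 None
```

The job is handed in: the hasp is fully off, and the gripper is holding the lid still with its front edge about 3 cm above the rim (estimated from the arm's lift and the scene camera). I never moved the timer, beaker or jar.

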